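Ready a dryer drive for its new belt

TASK

The dryer's drive plate is being made ready for a new belt. Plug the loose belt guide block fully home in the rectangular socket on the plate and let go of it, then take the sprung tensioner arm by its upright tab, push it back well past its ratchet click until the pawl has dropped clear behind the tooth, and finish while still holding the arm compressed there with the gripper. Leave the jar, spare pulley, screwdriver and bottle alone.

Things in the scene. Friction and masses are not known exactly. Their poses are not given: they have to be found in the camera images.
- drive: Steel base plate of a clothes-dryer drive, fixed to the table, 290 x 330 x 10 mm (x, y, z); origin at the centre of its underside, z up. It carries a grooved motor pulley (60 mm across, top 52 mm above the table, at x -100, y +85 mm of the plate), the socket block, and the tensioner arm with its pawl.
- socket_mouth (a point): Centre of the rectangular hole in the top of the grey socket block (76 x 66 mm, top 40 mm above the table, at x -30, y -110 mm of the plate), axes as the plate's. The hole is 34 mm along x by 24 mm along y, 26 mm deep, with a 3 mm chamfer. With the guide block fully home, its shoulders rest on this face and its origin is 22 mm below this point.
- guide_block: Loose black plastic belt guide block, about 90 g, standing on its foot on the table. Origin at the centre of the foot's underside, z up. Foot 30 (x) x 20 (y) x 22 mm high; above it a flat-sided head 44 (x) x 36 mm (y), from 22 to 62 mm above the origin, with a belt channel along x, 20 mm wide, 12 mm deep, in its top. Fits the socket either way round.
- tensioner (a joint): Swing of the sprung arm about its upright pivot, rad: 0 at its rest stop, 0.75 at its far stop, counter-clockwise seen from above, so that the tab first travels along the plate's +x. The click is at 0.32. The click does not lock: let go, the arm springs back to 0. The spring takes about 5 N at the tab at rest, 10 N at 0.6 rad, and the tooth a few N more.
- pivot (a point): Point on the tensioner arm's pivot axis, 32 mm above the table, at x 0, y +100 mm of the plate, axes as the plate's. The arm's bar is 24 mm wide, its top 32 mm above the table; a white idler roller (36 mm across, top at 54 mm) stands on it 72 mm from the pivot.
- tab (a point): Centre of the upright steel push tab at the free end of the tensioner arm, at grasping height: 58 mm above the table, 120 mm from the pivot axis. The tab is 12 mm thick (its own x, the way it travels) x 40 mm wide (its own y, along the arm, pivot at +y), and stands from 32 to 75 mm above the table. Its axes turn with the arm.
- pawl (a joint): Slide of the small sprung pawl beside the arm's hub, m: 0 at rest, about 0.005 lifted. The hub's tooth starts to lift it at about 0.14 rad of the arm, its peak passes at 0.32 rad (the click), and the pawl is down again behind the tooth at about 0.5 rad.
- grease_jar: Bystander: small round jar, 50 mm across, 55 mm high, origin under its centre.
- spare_pulley: Bystander: dark steel grooved wheel lying flat, 64 mm across, 24 mm high, origin under its centre.
- screwdriver: Bystander: screwdriver lying on the table, origin under its middle.
- detergent: Bystander: tall white bottle, 70 mm across, 170 mm high, origin under its centre.
Mind the look-alikes: they are no part of the job. What is shaped like the guide_block but pink or yellow is not meant.

How it is judged (in metres and radians):
On the way, in this order (a step that is already met when the one before it is completed fails the run):
1. the guide block is fully home in the socket and let go of (z of guide_block in the frame of socket_mouth below -0.019 m and horizontal distance between guide_block and socket_mouth below 0.005 m and angle between guide_block's own z axis and vertical below 0.07 rad and contact force between the fingers and guide_block below 0.1 N and linear speed of guide_block below 0.02 m/s), for 0.2 s.
2. the tensioner arm has been pushed back past its click (beyond 0.48 rad) (value of joint tensioner above 0.48 rad), for 0.2 s.
At the end, for the whole second after the job is handed in: The guide block sits in the socket (origin at least 19 mm below the mouth, within 5 mm of its centre, tilted under 0.07 rad), not touched by the fingers; the fingers still hold the tensioner arm (over 3 N of contact), at rest, beyond 0.48 rad, with the pawl dropped behind the tooth (under 2 mm) (z of guide_block in the frame of socket_mouth below -0.019 m and horizontal distance between guide_block and socket_mouth below 0.005 m and angle between guide_block's own z axis and vertical below 0.07 rad and value of joint tensioner above 0.48 rad and value of joint pawl below 0.002 m and not (velocity of joint tensioner above 0.1 rad/s or velocity of joint tensioner below -0.1 rad/s) and contact force between the fingers and tensioner above 3 N and contact force between the fingers and guide_block below 0.1 N); the arm keeps its last pose, push and grip.
It fails at once if a bystander was moved more than 30 mm (distance of any of grease_jar, spare_pulley, screwdriver, detergent from where it was at the start of the episode above 0.03 m).
It also fails if it takes over 58 s, if anything falls off the work surface, if the arm or the gripper's body presses on something with over 40 N, if the wrist force passes 120 N, or if a joint passes its speed limit or range.

ROBOT

A 6-joint arm with a two-finger parallel gripper is mounted at the origin on the work surface. World frame = base frame: x ahead of the robot, y to its left, z up, the work surface at z = 0. Lengths are in m, angles in degrees, forces in N, time in s.
With the tool pointing down it reaches from about 0.375 to 0.9 m from the base axis. Payload 3.1 kg.
Tool frame: the origin (TCP) lies on the centre line of the jaws, within the pads' length; the fingertips stand 25 mm ahead of it and the grasp point (between the pads) lies 6 mm ahead of it; z points along the fingers, y is the line along which they close (so a half turn about z gives the same grasp; the last joint's range is limited). The gripper opens to 87 mm and grips with 3 to 60 N. Pads are 19 mm wide; open, the fingers measure 117 mm over their backs; the gripper's body (75 mm by 190 mm) begins 51 mm behind the grasp point.
Start: joints at [65.403, 30.224, 82.088, -0, 67.689, -10.227], TCP at [0.155, 0.605, 0.248] pointing down, gripper open.
Joint ranges: [-176.69, 176.69], [-43.24, 126.21], [12.49, 139.97], [-82, 262], [0, 151.66], [-163.58, 163.58]. Speed limits (degrees/s): [159.86, 159.86, 180, 180, 180, 180].

INTERFACE

Orientations are given as a 3x3 rotation matrix whose columns are the frame's x, y, z axes.
In Python, from rig import bot, cams, models gives the robot as it stands. The module is installed in compiled form; this text tells all that it offers.
- The arm moves only by the shell command python3 -m handwheel 'ROWS' [OPENING]. ROWS is JSON, a list of rows, each a list of 6 numbers: the shift along the world's x, y, z each as a share of 1 m, from -1 to 1, then the turn, a rotation vector about the world's x, y, z each as a share of 2 rad, from -1 to 1. In form: [[dx, dy, dz, wx, wy, wz], ...]. A call has exactly 8 rows; each row is the pose to reach, as a shift and turn from the pose commanded when the call began; what a row does not reach only later rows make up. A row lasts 1/12 s, in which the tool goes at most 41.7 mm and 7.16 degrees, less where a joint would pass 70% of its speed; a pose out of reach is approached as far as the arm can. A call with a number of a shift or a turn outside -1 to 1 is refused whole. A call with a gripper value outside its range is refused whole. OPENING is the opening, from -1 (shut) to 1 (fully open), so that 0 is half open, set as the call begins (- or left out, the last holds). The fingers move at their own pace and stop on an object; the grip force is fixed at half the most. Time passes only in rows, so rows that repeat a pose let the fingers close, or fill a call up. It gives the time, the measured TCP pose, the force, the opening and the grip force at its end, in the units of the state.
- bot.read_state(): the state, without advancing time (a new reading comes with each control period).
- cams.capture(name): name is "scene" or "top" or "wrist"; returns (picture, depth): 480x640x3 uint8, blue, green, red; 480x640 float32, m along the optical axis (not along the pixel's ray), 0 where there is no reading.
- cams.calibration(name): a dict with "mtx" (3x3 intrinsics, pixels), "R" (3x3) and "t" (3): a world point X has camera coordinates R X + t; the wrist camera has in their place "tool_from_camera" (4x4, takes a point from camera to tool coordinates, whose origin is the TCP and whose axes are the flange's). Camera axes: x right, y down, z forward; pixel columns grow to the right and rows downward; lengths in m; the calibration is good to about 2 mm. A picture is of the moment at which its call begins: read the wrist's pose just before it. calibration takes no time and is no camera call.
- bot.hand_in(): hands the job in; it is judged then, once.
Trained networks look in the newest picture that a camera, given by its name, has taken for a name from the list of things; names that differ only in an ending like _2 or _b are one class to them, and where a whole thing is asked for, a point or a joint stands for the part that bears it (a point fixed in the world has none). Each returns a list of dicts, best first, with "conf" (0 to 1); they miss things now and then, are a little off and sometimes report something else, mostly with a low value. They report only what shows in the picture. A call takes as long as a camera call. They do not tell look-alikes from the thing itself.
- models.spot_in(query, camera): "position" ([column, row] in pixels, amid what is visible of it).
- models.tip_of(query, camera): "position" ([column, row] in pixels: a listed point, or the origin of a listed thing).
The state is a dict: "time_s": time; "joint_positions": joint angles; "qvel": joint speeds; "tau": joint torques, N m; "position": TCP position; "tcp_rot": TCP orientation; "force": force on the tool from outside, world axes, zero at the start; "moment": the same for the moment, N m; "opening": opening from 0.0 (shut) to 1.0 (fully open); "grasp_force": force on a finger pad.
Only numpy, scipy, OpenCV 4.12 (cv2) and the standard library are available. Lean on these libraries where they do the work, as an engineer would, in place of code of your own. Each camera call takes 0.05 s, during which the arm holds its last target. There are 200 camera calls.

## Working session

There is one attempt and no reset: what is moved stays moved. The work goes in short steps, Python scripts to look and compute and a shell command to move; the robot and the scene stay as the last step left them, time stands still between calls to the robot, and variables do not carry over. Pictures are saved under pics/ and viewed, at most 10 in all, crops included, and the job is handed in when it is done.

```bash
mkdir -p pics
cat > h.py <<'E'
import numpy as np, cv2
from rig import bot, cams, models
def cap(n):
    s=bot.read_state(); p,d=cams.capture(n); c=cams.calibration(n)
    K=np.array(c['mtx'])
    if n=='wrist':
        T=np.array(c['tool_from_camera']); Rt=np.array(s['tcp_rot']); A=Rt@T[:3,:3]; b=Rt@T[:3,3]+np.array(s['position'])
    else:
        R=np.array(c['R']); A=R.T; b=-R.T@np.array(c['t'])
    return p,d,K,A,b
def pt(px,d,K,A,b,z=None):
    r=A@np.linalg.solve(K,[px[0],px[1],1.])
    if z is not None: return b+r*(z-b[2])/r[2]
    u,v=int(round(px[0])),int(round(px[1])); w=d[max(v-1,0):v+2,max(u-1,0):u+2]; w=w[w>0]
    return b+r*(np.median(w) if w.size else np.nan)
def cloud(d,K,A,b):
    v,u=np.mgrid[:480,:640]; P=np.stack([u,v,np.ones_like(u)],-1)@np.linalg.inv(K).T*d[...,None]
    W=P@A.T+b; W[d<=0]=np.nan; return W
E
python3 - <<'E'
from h import *
np.set_printoptions(precision=4,suppress=True)
print(bot.read_state())
for n in('top','scene'):
    c=cap(n); cv2.imwrite(f'pics/{n}0.png',c[0]); np.savez(f'{n}0.npz',p=c[0],d=c[1],K=c[2],A=c[3],b=c[4])
    for q in('drive','guide_block','socket_mouth','pivot','tab','grease_jar','spare_pulley','screwdriver','detergent'):
        for r in models.tip_of(q,n)[:4]: print(n,q,round(r['conf'],2),np.round(r['position'],1),pt(r['position'],*c[1:]))
E
```

```text
{'time_s': 0.0, 'joint_positions': array([ 65.4037,  30.28  ,  82.1569,  -0.0004,  67.6888, -10.2279]), 'qvel': array([ 0.0351, -0.0065,  0.0456,  0.0679, -0.1359, -0.0702]), 'tau': array([ -0.0018, -44.0039, -17.659 ,   0.063 ,   0.058 ,  -0.0002]), 'position': array([0.1548, 0.6048, 0.2466]), 'tcp_rot': array([[-0.9687,  0.2482, -0.0009],
       [ 0.2482,  0.9687, -0.002 ],
       [ 0.0004, -0.0022, -1.    ]]), 'force': array([ 0.8405, -0.117 , -0.4047]), 'moment': array([ 0.0321, -0.0238,  0.0409]), 'grasp_force': 0.0, 'opening': 1.0034992628650052}
top drive 0.93 [258.5 247.8] [0.5509 0.1375 0.0305]
top guide_block 0.78 [430.8 193. ] [ 0.6904 -0.2859  0.0579]
top guide_block 0.66 [467.9 197.9] [ 0.6818 -0.3804  0.0502]
top guide_block 0.54 [432.4 224.4] [ 0.6147 -0.2921  0.0416]
top socket_mouth 0.72 [300.1 253.1] [0.542  0.0352 0.0125]
top pivot 0.68 [220.2 242.2] [0.5632 0.2321 0.0317]
top tab 0.9 [262.7 245.1] [0.5541 0.125  0.0527]
top grease_jar 0.56 [419.7 294.3] [ 0.4407 -0.2535  0.0537]
top spare_pulley 0.64 [494.8 226.4] [ 0.6165 -0.4556  0.0226]
top screwdriver 0.86 [520.8 327.4] [ 0.3657 -0.5074  0.0208]
top detergent 0.83 [113.3 237.8] [0.5618 0.4744 0.0767]
scene drive 0.59 [378.8 256.1] [0.5751 0.134  0.0087]
scene guide_block 0.91 [225.2 329.5] [ 0.6336 -0.3146  0.0135]
scene guide_block 0.71 [200.4 368. ] [ 0.7038 -0.3985  0.0034]
scene guide_block 0.7 [250.9 350.3] [ 0.7215 -0.2944  0.0135]
scene socket_mouth 0.77 [336.1 247.1] [0.5151 0.0418 0.0356]
scene pivot 0.64 [410.7 232.8] [0.5647 0.2438 0.0375]
scene tab 0.88 [371.5 236. ] [0.5652 0.1157 0.0708]
scene grease_jar 0.82 [215.4 284.4] [ 0.4711 -0.2723  0.0144]
scene spare_pulley 0.84 [155.6 354.5] [ 0.638  -0.4668  0.0214]
scene screwdriver 0.69 [ 99.  298.8] [ 0.3667 -0.5231  0.0063]
scene detergent 0.87 [481.9 218.9] [0.5888 0.48   0.0178]
```

View pics/top0.png

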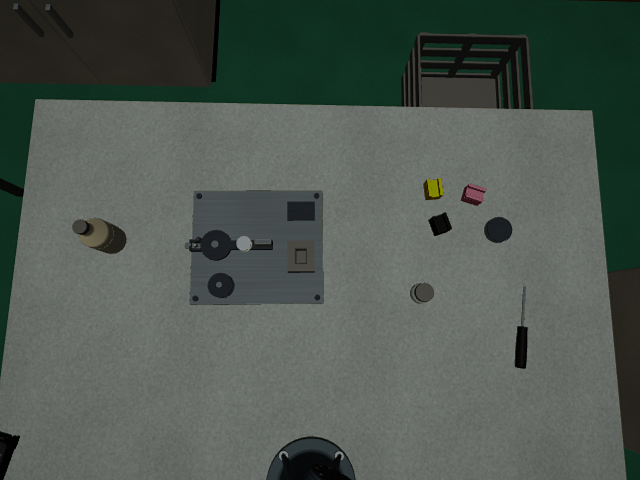

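View pics/scene0.png

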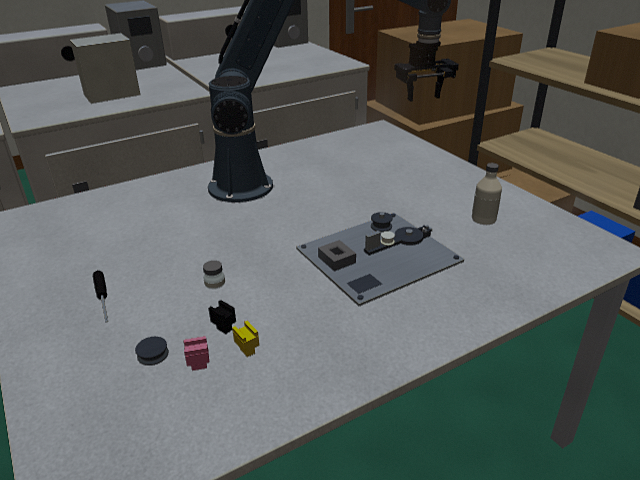

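Top view, image right is -y and up is +x. There are three block-shaped things: black (440,224), yellow (433,189) and pink (474,194). The black one fits the description. I'll confirm it in an enlarged crop and get the yaws of the block and the plate.

Run:
```python
from h import *
np.set_printoptions(precision=4,suppress=True)
f=np.load('top0.npz'); p=f['p']; c=(f['d'],f['K'],f['A'],f['b']); W=cloud(*c)
cv2.imwrite('pics/crop0.png',cv2.resize(p[170:250,400:520],None,fx=6,fy=6,interpolation=cv2.INTER_CUBIC))
m=(p.max(2)<60).astype(np.uint8); m[:205]=0; m[245:]=0; m[:,:420]=0; m[:,460:]=0
P=W[m>0]; P=P[P[:,2]>0.03]; print('blk n',len(P),P.mean(0),P.max(0),P.min(0)); print(cv2.minAreaRect(P[:,:2].astype(np.float32)*1000))
# plate: corners via segmentation z 5..15mm
Z=W[...,2]; print('table z',np.nanmedian(Z[340:400,200:400]))
g=(Z>0.004)&(Z<0.018); q=np.zeros_like(g);q[180:315,180:335]=1
P=W[g&q]; print('plate',len(P),cv2.minAreaRect(P[:,:2].astype(np.float32)*1000), np.median(P[:,2]))
cs=[(199,196),(317,196),(317,297),(195,298)]
for x in cs: print(x,pt(x,*c,z=0.01))
for x in [(245,243)]: print('roller',pt(x,*c,z=0.054))
for x in [(301,256)]: print('sock',pt(x,*c,z=0.04))
```

```text
blk n 326 [ 0.615  -0.3083  0.0523] [ 0.6419 -0.286   0.0659] [ 0.5898 -0.3329  0.0305]
((616.1912231445312, -309.6995544433594), (43.451744079589844, 38.16600799560547), 18.00993537902832)
table z -0.00064050763180723
plate 12264 ((561.14892578125, 144.2201690673828), (342.53753662109375, 389.8178405761719), 0.8552573919296265) 0.009263313940246154
(199, 196) [0.6859 0.2964 0.01  ]
(317, 196) [ 0.6913 -0.0051  0.01  ]
(317, 297) [ 0.4332 -0.0087  0.01  ]
(195, 298) [0.4266 0.2915 0.01  ]
roller [0.5583 0.1677 0.054 ]
sock [0.5307 0.0321 0.04  ]
```

View pics/crop0.png

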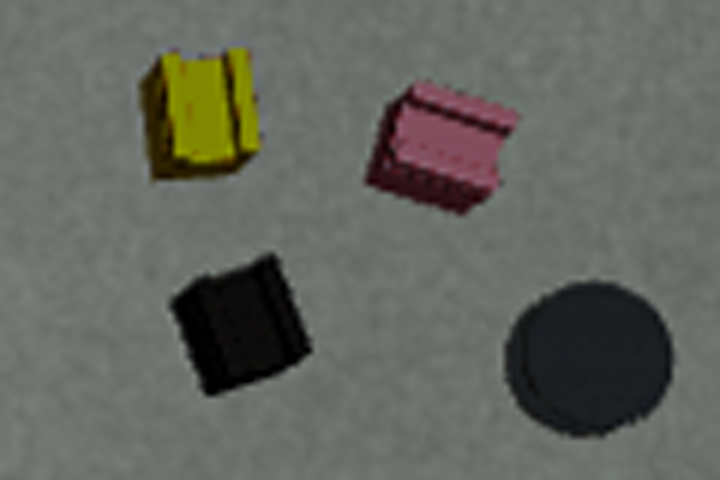

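The crop confirms it: the black block at crop (240,325) is upright with its channel roughly along +x, at yaw about +18°. Yellow is at crop (200,115) and pink at (440,150). I'll grip across its 36 mm width with gripper yaw -72°, and first move above it.

```bash
python3 -m handwheel '[[0.015,-0.03,0,0,0,-0.05],[0.032,-0.064,0,0,0,-0.11],[0.05,-0.1,0,0,0,-0.17],[0.068,-0.136,0,0,0,-0.23],[0.086,-0.172,0,0,0,-0.29],[0.104,-0.208,0,0,0,-0.35],[0.122,-0.244,0,0,0,-0.41],[0.14,-0.28,0,0,0,-0.46]]' 0.5
python3 -m handwheel '[[0.018,-0.036,0,0,0,-0.06],[0.036,-0.072,0,0,0,-0.12],[0.054,-0.108,0,0,0,-0.18],[0.072,-0.144,0,0,0,-0.24],[0.09,-0.18,0,0,0,-0.3],[0.108,-0.216,0,0,0,-0.36],[0.126,-0.252,0,0,0,-0.42],[0.144,-0.288,0,0,0,-0.46]]'
python3 -m handwheel '[[0.018,-0.036,0,0,0,-0.06],[0.036,-0.072,0,0,0,-0.12],[0.054,-0.108,0,0,0,-0.18],[0.072,-0.144,0,0,0,-0.24],[0.09,-0.18,0,0,0,-0.3],[0.108,-0.216,0,0,0,-0.34],[0.126,-0.252,0,0,0,-0.363],[0.135,-0.27,0,0,0,-0.363]]'
python3 -m handwheel '[[0.018,-0.032,0,0,0,0],[0.03,-0.06,0,0,0,0],[0.04,-0.075,0,0,0,0],[0.042,-0.077,0,0,0,0],[0.042,-0.077,0,0,0,0],[0.042,-0.077,0,0,0,0],[0.042,-0.077,0,0,0,0],[0.042,-0.077,0,0,0,0]]'
cat >> h.py <<'E'
def block(z=0.062,tol=0.006):
    np.set_printoptions(precision=4,suppress=True)
    s=bot.read_state(); c=cap('wrist'); cv2.imwrite('pics/w_%d.png'%(s['time_s']*100),c[0])
    W=cloud(*c[1:]); R=np.array(s['tcp_rot']); print('t',s['time_s'],'tcp',s['position'],'yawY',np.degrees(np.arctan2(R[1,1],R[0,1])),R[:,2])
    return s,c,W
E
python3 - <<'E'
from h import *
s,c,W=block()
m=(c[0].max(2)<60)&(abs(W[...,2]-0.06)<0.012)&(np.hypot(W[...,0]-.616,W[...,1]+.31)<.04)
P=W[m]; print(len(P),P.mean(0),np.median(P[:,2]),cv2.minAreaRect(P[:,:2].astype(np.float32)*1000))
for r in models.tip_of('guide_block','wrist'): print(r,pt(r['position'],*c[1:],z=0.0))
E
ls pics
```

```text
time_s: 1.67
position: [0.2956, 0.3239, 0.2478]
tcp_rot: [[-0.385, 0.923, 0.001], [0.923, 0.385, 0.0], [0.0, 0.001, -1.0]]
force: [1.4, 0.3, -0.4]
opening: 0.752
grasp_force: 0.0
time_s: 2.33
position: [0.4397, 0.0354, 0.2479]
tcp_rot: [[0.502, 0.865, 0.001], [0.865, -0.502, 0.0], [0.0, 0.001, -1.0]]
force: [0.6, 1.1, 0.6]
opening: 0.746
grasp_force: 0.0
time_s: 3.0
position: [0.5763, -0.2377, 0.2478]
tcp_rot: [[0.949, 0.315, 0.003], [0.315, -0.949, -0.003], [0.002, 0.004, -1.0]]
force: [0.7, -0.1, -0.2]
opening: 0.745
grasp_force: 0.0
time_s: 3.67
position: [0.6156, -0.308, 0.2477]
tcp_rot: [[0.947, 0.32, -0.001], [0.32, -0.947, 0.001], [-0.0, -0.001, -1.0]]
force: [0.7, 0.4, -0.5]
opening: 0.747
grasp_force: 0.0
t 3.6667 tcp [ 0.6156 -0.308   0.2477] yawY -71.31940245963509 [-0.0007  0.0007 -1.    ]
1587 [ 0.6171 -0.3101  0.0558] 0.051509414606844384 ((616.0145263671875, -310.35076904296875), (43.220977783203125, 34.928462982177734), 19.398523330688477)
{'position': [336.6, 121.4], 'conf': 0.97} [ 0.7055 -0.2968  0.    ]
{'position': [419.4, 164.5], 'conf': 0.77} [ 0.6922 -0.3976  0.    ]
{'position': [320.4, 208.2], 'conf': 0.57} [ 0.6113 -0.3106  0.    ]
crop0.png
scene0.png
top0.png
w_366.png
```

```bash
python3 -m handwheel '[[0,-0.002,-0.02,0,0,0],[0,-0.002,-0.05,0,0,0],[0,-0.002,-0.08,0,0,0],[0,-0.002,-0.11,0,0,0],[0,-0.002,-0.14,0,0,0],[0,-0.002,-0.165,0,0,0],[0,-0.002,-0.185,0,0,0],[0,-0.002,-0.197,0,0,0]]' 0.5
python3 -m handwheel '[[0,0,0,0,0,0],[0,0,0,0,0,0],[0,0,0,0,0,0],[0,0,0,0,0,0],[0,0,0,0,0,0],[0,0,0,0,0,0],[0,0,0,0,0,0],[0,0,0,0,0,0]]' -1
python3 -m handwheel '[[0,0,0.005,0,0,0],[0,0,0.02,0,0,0],[0,0,0.04,0,0,0],[0,0,0.06,0,0,0],[0,0,0.08,0,0,0],[0,0,0.1,0,0,0],[0,0,0.12,0,0,0],[0,0,0.14,0,0,0]]'
python3 - <<'E'
from h import *
c=cap('scene'); cv2.imwrite('pics/lift.png',cv2.resize(c[0][200:400,150:350],None,fx=2.5,fy=2.5))
E
```

```text
time_s: 4.43
position: [0.6147, -0.3101, 0.0479]
tcp_rot: [[0.948, 0.32, -0.003], [0.32, -0.948, 0.002], [-0.002, -0.003, -1.0]]
force: [-0.6, 0.1, 0.0]
opening: 0.747
grasp_force: 0.0
time_s: 5.1
position: [0.6168, -0.3119, 0.0521]
tcp_rot: [[0.948, 0.319, 0.002], [0.319, -0.948, -0.001], [0.001, 0.002, -1.0]]
force: [-0.2, 0.9, 5.8]
opening: 0.41
grasp_force: 29.8
time_s: 5.77
position: [0.6158, -0.3115, 0.1923]
tcp_rot: [[0.948, 0.319, 0.0], [0.319, -0.948, -0.0], [-0.0, 0.0, -1.0]]
force: [1.3, -1.0, -1.0]
opening: 0.412
grasp_force: 29.8
```

View pics/lift.png

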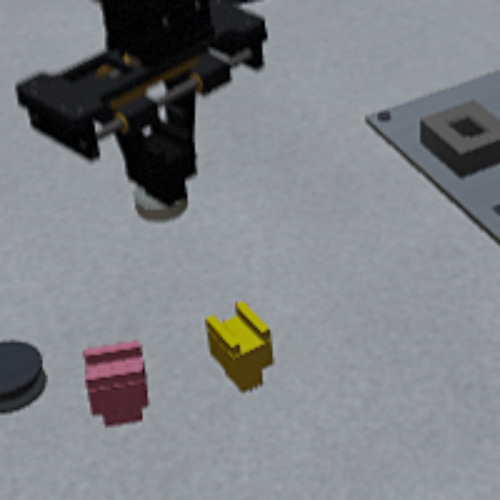

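The scene view shows the black block lifted between the fingers (crop 165,160), with yellow (240,345) and pink (115,385) left standing. Next I go near the socket and measure it.

```bash
python3 -m handwheel '[[-0.008,0.025,0,0,0,-0.02],[-0.016,0.06,0,0,0,-0.04],[-0.024,0.095,0,0,0,-0.06],[-0.032,0.13,0,0,0,-0.08],[-0.04,0.165,0,0,0,-0.1],[-0.048,0.2,0,0,0,-0.12],[-0.056,0.23,0,0,0,-0.14],[-0.06,0.25,0,0,0,-0.154]]'
python3 -m handwheel '[[-0.003,0.012,0,0,0,0],[-0.005,0.016,0,0,0,0],[-0.005,0.016,0,0,0,0],[-0.005,0.016,0,0,0,0],[-0.005,0.016,0,0,0,0],[-0.005,0.016,0,0,0,0],[-0.005,0.016,0,0,0,0],[-0.005,0.016,0,0,0,0]]'
python3 - <<'E'
from h import *
s,c,W=block()
np.savez('w1.npz',W=W,p=c[0])
for q in('socket_mouth','tab','pivot'):
  for r in models.tip_of(q,'wrist')[:2]: print(q,r,pt(r['position'],*c[1:],z={'socket_mouth':.04,'tab':.058,'pivot':.032}[q]))
m=(abs(W[...,2]-.04)<.006)&(np.hypot(W[...,0]-.531,W[...,1]-.033)<.065)
P=W[m]; print(len(P),np.median(P[:,2]),cv2.minAreaRect(P[:,:2].astype(np.float32)*1000))
cv2.imwrite('pics/wa.png',c[0])
E
```

```text
time_s: 6.48
position: [0.5539, -0.0584, 0.1905]
tcp_rot: [[1.0, 0.017, -0.002], [0.017, -1.0, 0.001], [-0.002, -0.001, -1.0]]
force: [-0.4, -0.4, -0.9]
opening: 0.408
grasp_force: 29.8
time_s: 7.15
position: [0.5513, -0.0464, 0.1904]
tcp_rot: [[1.0, 0.016, 0.0], [0.016, -1.0, -0.0], [0.0, 0.0, -1.0]]
force: [-1.3, -1.4, -1.2]
opening: 0.412
grasp_force: 29.8
t 7.15 tcp [ 0.5513 -0.0464  0.1904] yawY -89.09796183562489 [ 0.     -0.0001 -1.    ]
socket_mouth {'position': [226.5, 247.9], 'conf': 0.7} [0.5315 0.0352 0.04  ]
socket_mouth {'position': [316.5, 276.7], 'conf': 0.22} [ 0.505  -0.0444  0.04  ]
tab {'position': [105.9, 222.5], 'conf': 0.71} [0.5582 0.1262 0.058 ]
5358 0.040439793315549644 ((531.5350341796875, 33.0574836730957), (76.564453125, 66.59921264648438), 0.9987173080444336)
```

View pics/wa.png

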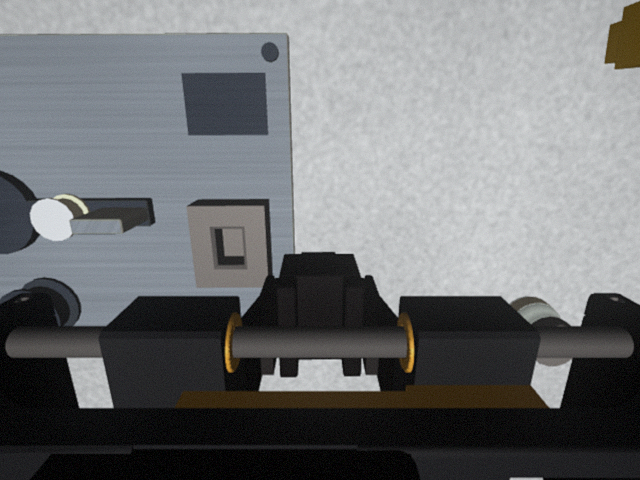

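The wrist view shows the socket hole at (230,247), the tab at (100,222), and the block held at (317,300). Socket centre is (0.5315, 0.0331), yaw 1.0°. I'll align above it, then descend.

```bash
python3 -m handwheel '[[-0.005,0.02,0,0,0,0],[-0.01,0.045,0,0,0,0],[-0.015,0.065,-0.01,0,0,0],[-0.02,0.0795,-0.03,0,0,0],[-0.02,0.0795,-0.05,0,0,0],[-0.02,0.0795,-0.07,0,0,0],[-0.02,0.0795,-0.085,0,0,0],[-0.02,0.0795,-0.093,0,0,0]]'
python3 -m handwheel '[[0,0,0,0,0,0],[0,0,0,0,0,0],[0,0,0,0,0,0],[0,0,0,0,0,0],[0,0,0,0,0,0],[0,0,0,0,0,0],[0,0,0,0,0,0],[0,0,0,0,0,0]]'
```

```text
time_s: 8.02
position: [0.5302, 0.0343, 0.0959]
tcp_rot: [[1.0, 0.017, -0.003], [0.017, -1.0, 0.0], [-0.003, -0.0, -1.0]]
force: [0.1, 0.0, -1.1]
opening: 0.414
grasp_force: 29.8
time_s: 8.68
position: [0.5312, 0.0339, 0.0979]
tcp_rot: [[1.0, 0.017, 0.001], [0.017, -1.0, -0.0], [0.001, 0.0, -1.0]]
force: [0.2, -0.1, -1.2]
opening: 0.411
grasp_force: 29.8
```

Within 1 mm. Now down gently: contact is expected at a TCP z of about 0.0695.

```bash
python3 -m handwheel '[[0,-0.0007,-0.004,0,0,0],[0,-0.0007,-0.008,0,0,0],[0,-0.0007,-0.012,0,0,0],[0,-0.0007,-0.016,0,0,0],[0,-0.0007,-0.02,0,0,0],[0,-0.0007,-0.024,0,0,0],[0,-0.0007,-0.026,0,0,0],[0,-0.0007,-0.026,0,0,0]]'
python3 -m handwheel '[[0,0,-0.001,0,0,0],[0,0,-0.002,0,0,0],[0,0,-0.003,0,0,0],[0,0,-0.003,0,0,0],[0,0,-0.003,0,0,0],[0,0,-0.003,0,0,0],[0,0,-0.003,0,0,0],[0,0,-0.003,0,0,0]]'
```

```text
time_s: 9.35
position: [0.5307, 0.0333, 0.0708]
tcp_rot: [[1.0, 0.017, -0.001], [0.017, -1.0, 0.0], [-0.001, -0.0, -1.0]]
force: [0.3, -1.3, -0.8]
opening: 0.412
grasp_force: 29.8
time_s: 10.02
position: [0.5312, 0.0334, 0.0698]
tcp_rot: [[1.0, 0.017, 0.001], [0.017, -1.0, -0.0], [0.001, 0.0, -1.0]]
force: [-1.6, 1.0, 7.3]
opening: 0.41
grasp_force: 29.9
```

Seated, with contact at z 0.0698. Release, rise and check.

```bash
python3 -m handwheel '[[0,0,0.002,0,0,0],[0,0,0.002,0,0,0],[0,0,0.002,0,0,0],[0,0,0.002,0,0,0],[0,0,0.002,0,0,0],[0,0,0.002,0,0,0],[0,0,0.002,0,0,0],[0,0,0.002,0,0,0]]' 0.3
python3 -m handwheel '[[0,0,0.01,0,0,0],[0,0,0.03,0,0,0],[0,0,0.06,0,0,0],[-0.02,0.01,0.09,0,0,0],[-0.04,0.02,0.12,0,0,0],[-0.05,0.03,0.13,0,0,0],[-0.05,0.03,0.13,0,0,0],[-0.05,0.03,0.13,0,0,0]]'
python3 - <<'E'
from h import *
s,c,W=block()
m=(W[...,2]>.06)&(W[...,2]<.1)&(np.hypot(W[...,0]-.531,W[...,1]-.033)<.035)
P=W[m]; print('blk',len(P),cv2.minAreaRect(P[:,:2].astype(np.float32)*1000),np.percentile(P[:,2],[5,50,98]))
m=(W[...,2]>.066)&(W[...,2]<.085)&(np.hypot(W[...,0]-.559,W[...,1]-.124)<.035)
P=W[m]; print('tab',len(P),cv2.minAreaRect(P[:,:2].astype(np.float32)*1000),np.median(P[:,2]))
for q in('tab','pivot'):
  for r in models.tip_of(q,'wrist')[:2]: print(q,r,pt(r['position'],*c[1:],z={'tab':.058,'pivot':.032}[q]))
cv2.imwrite('pics/wb.png',c[0])
E
```

```text
time_s: 10.68
position: [0.531, 0.0332, 0.0704]
tcp_rot: [[1.0, 0.017, -0.0], [0.017, -1.0, 0.0], [-0.0, -0.0, -1.0]]
force: [-0.6, 0.9, -0.0]
opening: 0.654
grasp_force: 0.0
time_s: 11.35
position: [0.4814, 0.0634, 0.2016]
tcp_rot: [[1.0, 0.018, 0.003], [0.018, -1.0, -0.0], [0.003, 0.001, -1.0]]
force: [-0.1, 0.0, 0.8]
opening: 0.65
grasp_force: 0.0
t 11.35 tcp [0.4814 0.0634 0.2016] yawY -88.96943500558912 [ 0.0028 -0.0005 -1.    ]
blk 2909 ((530.0067138671875, 33.322998046875), (44.269840240478516, 36.14936447143555), 0.9343597292900085) [0.0674 0.0697 0.0817]
tab 935 ((559.3763427734375, 123.44718933105469), (11.483332633972168, 40.12568664550781), 0.9716962575912476) 0.07534120316792281
tab {'position': [243.2, 130.6], 'conf': 0.73} [0.5611 0.124  0.058 ]
pivot {'position': [108.2, 135.2], 'conf': 0.81} [0.5552 0.2447 0.032 ]
pivot {'position': [634.6, 254.7], 'conf': 0.59} [ 0.4547 -0.2353  0.032 ]
```

View pics/wb.png

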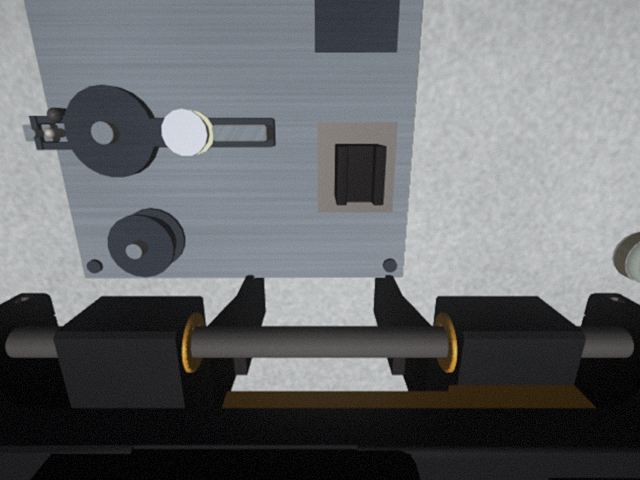

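The wrist view shows the block seated in the socket (358,173) and let go of, with the tab at (243,131). Tab is at (0.5594,0.1235) and pivot at (0.5573,0.2435). I turn the gripper by +90° over the tab.

```bash
python3 -m handwheel '[[0.01,0.008,0,0,0,0.05],[0.02,0.016,0,0,0,0.11],[0.03,0.024,0,0,0,0.17],[0.04,0.032,0,0,0,0.23],[0.05,0.04,0,0,0,0.29],[0.06,0.048,0,0,0,0.35],[0.07,0.056,0,0,0,0.41],[0.078,0.06,0,0,0,0.46]]'
python3 -m handwheel '[[0,0,0,0,0,0.06],[0,0,-0.01,0,0,0.12],[0,0,-0.02,0,0,0.18],[0,0,-0.03,0,0,0.24],[0,0,-0.04,0,0,0.3],[0,0,-0.05,0,0,0.325],[0,0,-0.05,0,0,0.325],[0,0,-0.05,0,0,0.325]]'
```

```text
time_s: 12.17
position: [0.5602, 0.1234, 0.1987]
tcp_rot: [[0.588, 0.809, -0.002], [0.809, -0.588, 0.0], [-0.001, -0.002, -1.0]]
force: [-0.4, -0.0, 0.7]
opening: 0.647
grasp_force: 0.0
time_s: 12.83
position: [0.5588, 0.1227, 0.1488]
tcp_rot: [[-0.014, 1.0, -0.003], [1.0, 0.014, -0.0], [-0.0, -0.003, -1.0]]
force: [0.3, -0.4, 0.8]
opening: 0.648
grasp_force: 0.0
```

```bash
python3 -m handwheel '[[0,0.001,-0.01,0,0,0],[0,0.001,-0.025,0,0,0],[0,0.001,-0.04,0,0,0],[0,0.001,-0.055,0,0,0],[0,0.001,-0.07,0,0,0],[0,0.001,-0.08,0,0,0],[0,0.001,-0.085,0,0,0],[0,0.001,-0.085,0,0,0]]'
python3 -m handwheel '[[0,0,0,0,0,0],[0,0,0,0,0,0],[0,0,0,0,0,0],[0,0,0,0,0,0],[0,0,0,0,0,0],[0,0,0,0,0,0],[0,0,0,0,0,0],[0,0,0,0,0,0]]' -1
python3 - <<'E'
import numpy as np
for t in np.arange(0,.66,.04125):
    print(round(t,3),np.round([.12*(np.sin(t+.0175)-np.sin(.0175)),.12*(np.cos(.0175)-np.cos(t+.0175)),t/2],4))
E
```

```text
time_s: 13.5
position: [0.5586, 0.1242, 0.0644]
tcp_rot: [[-0.016, 1.0, -0.002], [1.0, 0.016, -0.0], [-0.0, -0.002, -1.0]]
force: [0.6, 0.8, 0.2]
opening: 0.65
grasp_force: 0.0
time_s: 14.17
position: [0.5597, 0.1242, 0.0658]
tcp_rot: [[-0.016, 1.0, 0.002], [1.0, 0.016, 0.0], [-0.0, 0.002, -1.0]]
force: [1.5, 1.0, -1.8]
opening: 0.136
grasp_force: 30.0
0.0 [0. 0. 0.]
0.041 [0.0049 0.0002 0.0206]
0.082 [0.0099 0.0006 0.0412]
0.124 [0.0148 0.0012 0.0619]
0.165 [0.0197 0.002  0.0825]
0.206 [0.0245 0.003  0.1031]
0.248 [0.0293 0.0042 0.1238]
0.289 [0.0341 0.0056 0.1444]
0.33 [0.0388 0.0072 0.165 ]
0.371 [0.0434 0.0089 0.1856]
0.413 [0.0479 0.0109 0.2062]
0.454 [0.0524 0.0131 0.2269]
0.495 [0.0567 0.0154 0.2475]
0.536 [0.061  0.0179 0.2681]
0.578 [0.0652 0.0206 0.2888]
0.619 [0.0692 0.0235 0.3094]
```

Gripped (opening 0.136 ≈ 12 mm). Following the arc to 0.33 rad, then to about 0.61.

```bash
python3 -m handwheel '[[0.005,0.0002,0,0,0,0.0206],[0.01,0.0006,0,0,0,0.0412],[0.0148,0.0012,0,0,0,0.0619],[0.0197,0.002,0,0,0,0.0825],[0.0245,0.003,0,0,0,0.1031],[0.0293,0.0042,0,0,0,0.1238],[0.0341,0.0056,0,0,0,0.1444],[0.0388,0.0072,0,0,0,0.165]]'
python3 -m handwheel '[[0.0046,0.0017,0,0,0,0.0206],[0.0091,0.0037,0,0,0,0.0412],[0.0136,0.0059,0,0,0,0.0619],[0.0179,0.0082,0,0,0,0.0825],[0.0222,0.0107,0,0,0,0.1031],[0.0264,0.0134,0,0,0,0.1238],[0.0295,0.0155,0,0,0,0.14],[0.0295,0.0155,0,0,0,0.14]]'
python3 -m handwheel '[[0,0,0,0,0,0],[0,0,0,0,0,0],[0,0,0,0,0,0],[0,0,0,0,0,0],[0,0,0,0,0,0],[0,0,0,0,0,0],[0,0,0,0,0,0],[0,0,0,0,0,0]]'
python3 - <<'E'
from h import *
s,c,W=block()
T=np.array(s['position'])[:2]-[.5573,.2435]; print('theta',np.arctan2(T[1],T[0])+np.radians(89),np.hypot(*T),s['grasp_force'],s['force'])
c=cap('top'); cv2.imwrite('pics/fin.png',cv2.resize(c[0][180:310,180:340],None,fx=5,fy=5))
c=cap('scene'); cv2.imwrite('pics/fin2.png',cv2.resize(c[0][190:310,280:480],None,fx=4,fy=4))
E
```

```text
time_s: 14.83
position: [0.596, 0.1307, 0.0656]
tcp_rot: [[-0.339, 0.941, -0.005], [0.941, 0.339, -0.001], [0.001, -0.005, -1.0]]
force: [-3.5, -2.9, 4.2]
opening: 0.138
grasp_force: 30.2
time_s: 15.5
position: [0.6259, 0.1459, 0.0656]
tcp_rot: [[-0.586, 0.81, -0.004], [0.81, 0.586, -0.002], [0.001, -0.004, -1.0]]
force: [-3.7, -4.2, 5.2]
opening: 0.134
grasp_force: 30.2
time_s: 16.17
position: [0.6254, 0.1456, 0.0657]
tcp_rot: [[-0.584, 0.811, -0.005], [0.811, 0.584, -0.002], [0.001, -0.005, -1.0]]
force: [-4.4, -3.7, 3.7]
opening: 0.138
grasp_force: 30.3
t 16.1667 tcp [0.6254 0.1456 0.0657] yawY 35.76099649992732 [-0.0047 -0.0016 -1.    ]
theta 0.5906552099267129 0.11928458185089579 30.264762486331165 [-4.4091 -3.704   3.7102]
```

View pics/fin2.png

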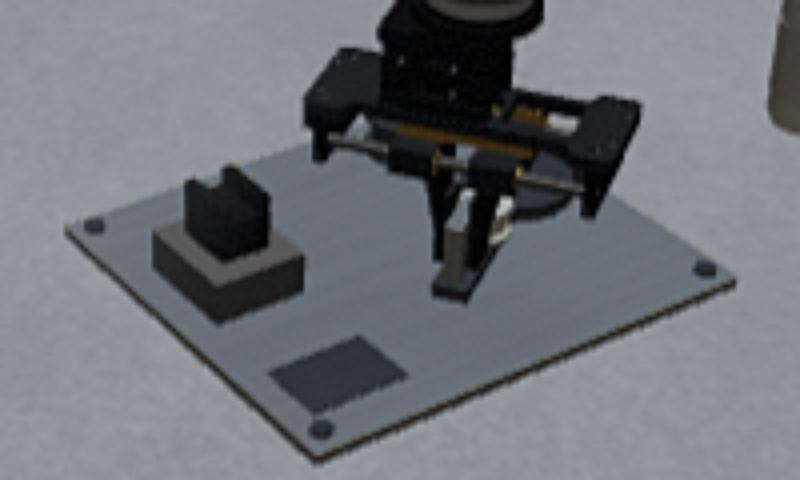

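The picture shows the block home in its socket (crop 228,215) with its shoulders on the socket face. The tab (465,240) is held between the fingers with the arm swung to about 0.59 rad, past the pawl drop at about 0.5. Handing in.

```bash
python3 -c "
from rig import bot
print(bot.hand_in())"
```

```text
the job is handed in; nothing more can be done
None
```

I handed the job in at about 16 s: the black guide block is home in the socket and released, and the gripper is holding the tensioner arm at about 0.59 rad, past the 0.5 rad pawl drop; the hand-in returned no verdict, and I judged the pawl from the arm angle, not by sight.

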